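# Set a beaker rim-down on the wheel for trimming

### The arm

A 7-joint arm with a two-finger parallel gripper is mounted at the origin on the work surface. World frame = base frame: x ahead of the robot, y to its left, z up, the work surface at z = 0. Lengths are in m, angles in rad, forces in N, time in s.
With the tool pointing down it reaches from about 0.35 to 0.9 m from the base axis. Payload 7.2 kg.
Tool frame: the origin (TCP) lies midway between the tips of the shut fingers; the grasp point (between the pads) lies 19 mm behind it; x points along the fingers, y is the direction in which the jaws open and shut, and the axes are right-handed (so a half turn about x gives the same grasp; the last joint's range is limited). The gripper opens to 85 mm and grips with 20 to 120 N. Pads are 22 mm wide; open, the fingers measure 114 mm over their backs; the gripper's body (76 mm by 85 mm) begins 54 mm behind the grasp point. The pads swing forward as they close: fully open they stand 13 mm farther back than shut.
Start: joints at [1.274, 0.411, -0.013, 1.596, 0.006, 1.134, -0.082], TCP at [0.142, -0.609, 0.231] pointing down, gripper open.
Joint ranges: [-2.95, 2.95], [-0.29, 1.99], [-1.47, 1.44], [0.14, 2.54], [-1.03, 4.17], [0.13, 1.85], [-2.86, 2.86]. Speed limits (rad/s): [2.39, 2.39, 3.01, 3.01, 3.14, 3.14, 3.14].

### API

Orientations are given as a unit quaternion [x, y, z, w].
In Python, from station import ctrl, jaws, planner, read_camera, workorder gives the robot as it stands. The module is installed in compiled form; this text tells all that it offers. Calls block until the motion is done:
- ctrl.reach(position, orientation): joint-space move of the TCP to a pose.
- ctrl.move_l(position, rate=0.15, frame=None): straight line of the TCP; frame=None keeps the orientation; rate is the mean speed in m/s.
- ctrl.move_j(angles): joint-space move.
- jaws.set_gripper(opening, grasp_force=None): finger opening in m; grasp_force is the grip in N (None keeps the last); returns when the fingers have stopped.
- ctrl.hold(seconds).
- planner.solve_ik(position, orientation): joint angles nearest the present ones, or None.
- read_camera(name): name is "scene" or "top" or "wrist"; returns a dict with "pixels" (400x640x3 uint8, red, green, blue), "z_map" (400x640 float32, m along the optical axis (not along the pixel's ray), 0 where there is no reading), "K" (3x3 intrinsics, pixels), "rvec" (rotation vector, rad) and "tvec" (3), from world to camera coordinates, as OpenCV has them. Camera axes: x right, y down, z forward; pixel columns grow to the right and rows downward; lengths in m; the calibration is good to about 2 mm. A picture is of the moment at which its call begins.
A pose or a line that the arm cannot do raises ctrl.Unreachable and nothing moves.
- workorder.hand_in(): hands the job in, once; it reports no verdict.
Readings, each from a call of its own:
- ctrl.get_time_s(): time.
- ctrl.get_q(): joint angles.
- ctrl.get_qvel(): joint speeds.
- ctrl.get_tau(): joint torques, N m.
- ctrl.get_position(): TCP position.
- ctrl.get_tcp_rot(): TCP orientation.
- ctrl.get_contact_force(): force on the tool from outside, world axes, zero at the start.
- ctrl.get_ft_torque(): the same for the moment, N m.
- ctrl.get_grip_width(): finger opening in m.
Only numpy, scipy, OpenCV 4.12 (cv2) and the standard library are available. Lean on these libraries where they do the work, as an engineer would, in place of code of your own. Each camera call takes 0.05 s, during which the arm holds its last target.

### The job

Get the facetted clay beaker ready for trimming its foot: turn it upside down and set it gently, rim down, in the middle of the wheel head, inside the smallest engraved ring. Then let go of it and push the head round about a quarter turn (a bat pin gives a good hold) to see that it runs true; leave everything at rest with the beaker still centred. The clay is still soft enough to dent, so do not drop or knock it, and leave the bowls, the water bowl too, where they stand.

Things in the scene. Friction and masses are not known exactly. Their poses are not given: they have to be found in the camera images.
- beaker: the only tall open beaker on the ware board: ochre clay, octagonal (eight flat facets), straight sides, white slip band round the mouth end; 64 mm across opposite flats (69 mm over corners), 105 mm tall, wall 6 mm, floor 9 mm, about 0.3 kg. Origin: centre of the underside; z runs along its axis from the closed foot to the open mouth; x points at the middle of a facet, facets every 45 deg. It starts upright; it can lie on any facet without rolling.
- beaker_rim (a point): centre of the beaker's open mouth, in the plane of the rim, 105 mm along z from beaker
- wheel: portable potter's wheel, blue housing 310 x 290 mm fixed to the bench, carrying the round aluminium wheel head, 280 mm across, whose flat top is 105 mm above the bench. Origin: underside of the housing, below the head's axis; z up.
- wheel_centre (a point): centre of the wheel head's flat top, on its vertical axis; dark engraved rings lie flush around it, the smallest 84 mm across
- pin_right (a point): top of one of two brass bat pins on the wheel head: 10 mm thick, standing 14 mm above the head's top, 125 mm from the axis. At joint 0 on the robot's right (-y) of the axis.
- pin_left (a point): top of the other bat pin, opposite, 125 mm from the axis on the robot's left (+y) at joint 0
- wheel_head (a joint): angle of the wheel head in rad about its vertical axis, anticlockwise seen from above is positive, 0 with the pins along the wheel's y; unpowered and free to turn either way from -6.2 to 6.2, stiff (about 3 N pushed at a pin), it stays where it is left
- ware_board: fixed pale wooden board, 460 mm (its x) x 150 mm (its y), top 18 mm above the bench, on which the beaker and two bowls stand in a row. Origin: centre of the underside.
- mat: fixed cork mat, 220 mm (its x) x 150 mm (its y), top 6 mm above the bench, kept free for laying ware down. Origin: centre of the underside.
- bowl_a: shallow ochre clay bowl on the ware board, 94 mm wide, 44 mm high. Origin: centre of the underside.
- bowl_b: second bowl, same as bowl_a
- water_bowl: blue ceramic water bowl between the mat and the robot, 120 mm wide, 60 mm high. Origin: centre of the underside.
Not all that is in view belongs to the job. What is shaped like the beaker but black, purple or red is not meant.

How it is judged:
By the outcome, as a careful person would: the job done as asked, in the order asked, and still so for the second after the job is handed in, with the robot touching nothing.
It also fails if it takes over 72 s, if anything falls off the work surface, if the arm or the gripper's body presses on something with over 40 N, if the wrist force passes 120 N, or if a joint passes its speed limit or range.

## Working session

There is one attempt and no reset: what is moved stays moved. The work goes in short steps, each a Python script; the robot and the scene stay as the last script left them, time stands still between calls to the robot, and variables do not carry over. Pictures are saved under pics/ and viewed, and the job is handed in when it is done.

```bash
mkdir -p pics; ls; cat > h.py <<'E'
import numpy as np, cv2
from scipy.spatial.transform import Rotation as R
from station import ctrl, jaws, planner, read_camera, workorder
def snap(n,f):
    d=read_camera(n); cv2.imwrite(f'pics/{f}.png',d['pixels'][:,:,::-1]); np.savez(f'pics/{f}.npz',**d); return d
def world(d):
    K=d['K'];Rm=cv2.Rodrigues(np.array(d['rvec'],float))[0];t=np.array(d['tvec'],float).reshape(3)
    z=d['z_map'].astype(float);v,u=np.mgrid[:z.shape[0],:z.shape[1]]
    P=np.stack([(u-K[0,2])/K[0,0]*z,(v-K[1,2])/K[1,1]*z,z],-1)
    W=(P-t)@Rm; W[z==0]=np.nan
    return W
E
python3 - <<'E'
from h import *
print(ctrl.get_time_s())
for c in ['scene','top','wrist']: snap(c,c+'0')
print(ctrl.get_tcp_rot(),ctrl.get_position(),ctrl.get_q())
E
```

```text
pics
0.0
[-0.70240009 -0.08114599  0.70256763 -0.08030056] [ 0.14163374 -0.60837341  0.23066377] [ 1.27380959  0.41173161 -0.01271774  1.59678548  0.00561786  1.13433017
 -0.08220406]
```

View pics/scene0.png

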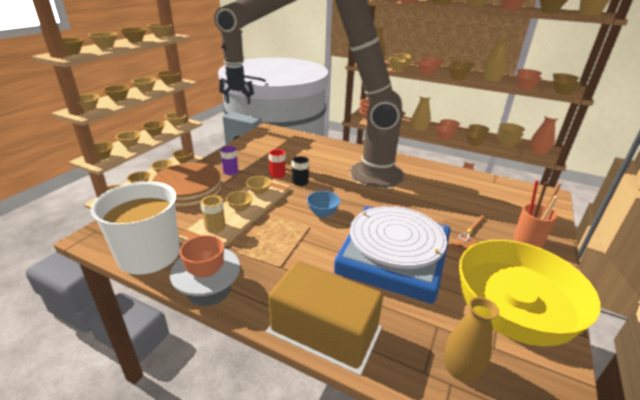

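View pics/top0.png

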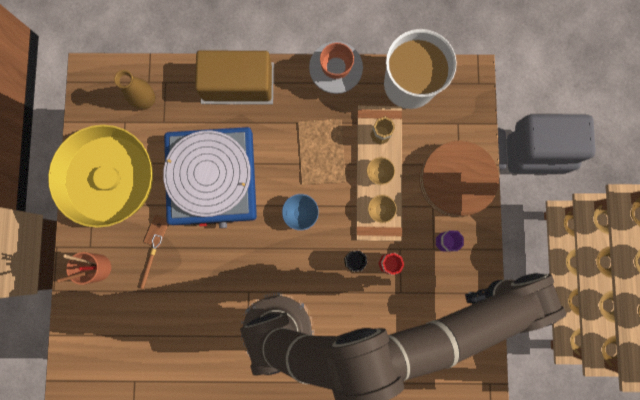

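View pics/wrist0.png

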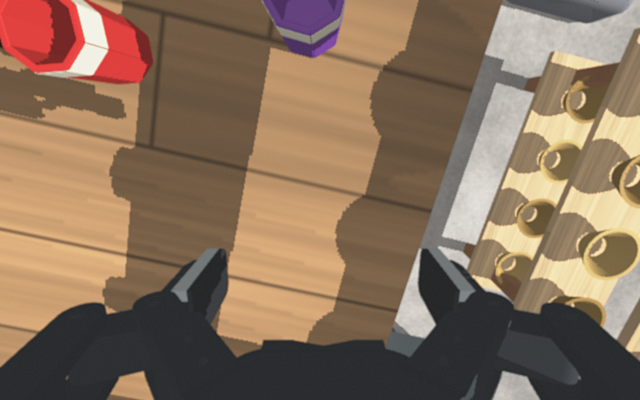

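Top view (up = +x, left = +y): the beaker is at about (384,128), the bowls at (380,171) and (380,208), the mat at (325,152), the water bowl at (300,211), and the wheel head centre at about (207,173).

```bash
python3 - <<'E'
from h import *
for c in ['top0','scene0']:
    d=dict(np.load(f'pics/{c}.npz')); W=world(d)
    pts={'top0':dict(beak=(384,128),bowla=(380,171),bowlb=(380,208),mat=(325,152),water=(300,211),wheel=(207,173),matcorner=(299,121),boardL=(359,108),pot=(420,40),tall=(336,70)),'scene0':dict(wheel=(398,233),beak=(213,215))}[c]
    for k,(u,v) in pts.items(): print(c,k,W[v,u].round(3))
    np.save(f'pics/{c}_W.npy',W)
    if c=='top0':
        p=W.reshape(-1,3)
        def sel(x,y,r,z0,z1):
            return p[(np.hypot(p[:,0]-x,p[:,1]-y)<r)&(p[:,2]>z0)&(p[:,2]<z1)]
        c0=W[173,207]; q=sel(c0[0],c0[1],.17,.1,.11)
        hd=cv2.minEnclosingCircle(q[:,:2].astype(np.float32)); print('head',hd,np.median(q[:,2]))
        b=W[128,384]; q=sel(b[0],b[1],.07,.09,.2); print('rim',cv2.minEnclosingCircle(q[:,:2].astype(np.float32)),np.median(q[:,2]),len(q))
        for uv in [(380,171),(380,208),(300,211)]:
            b=W[uv[1],uv[0]]; q=sel(b[0],b[1],.08,.045,.085); print(uv,cv2.minEnclosingCircle(q[:,:2].astype(np.float32)),np.max(q[:,2]))
im=cv2.imread('pics/top0.png'); 
a=cv2.resize(im[95:245,345:415],None,fx=4,fy=4,interpolation=cv2.INTER_CUBIC)
b=cv2.resize(im[120:230,155:265],None,fx=4.5,fy=4.5,interpolation=cv2.INTER_CUBIC)
cv2.imwrite('pics/c1.png',cv2.copyMakeBorder(a,0,0,0,10,0)); cv2.imwrite('pics/c2.png',b)
E
```

```text
top0 beak [ 0.673 -0.355  0.026]
top0 bowla [ 0.526 -0.341  0.017]
top0 bowlb [ 0.4   -0.338  0.027]
top0 mat [ 0.592 -0.156  0.01 ]
top0 water [ 0.391 -0.072 -0.002]
top0 wheel [0.501 0.224 0.108]
top0 matcorner [ 0.701 -0.066  0.009]
top0 boardL [ 0.745 -0.272  0.016]
top0 pot [ 0.933 -0.458  0.145]
top0 tall [ 0.856 -0.19   0.081]
head ((0.5003746151924133, 0.22617973387241364), 0.14068105816841125) 0.10543761825178408
rim ((0.6497160196304321, -0.34212031960487366), 0.03553974628448486) 0.11823059450128443 217
(380, 171) ((0.5196600556373596, -0.3360660970211029), 0.047127313911914825) 0.07065834667318599
(380, 208) ((0.412918359041214, -0.3437851667404175), 0.06625237315893173) 0.0716424152892633
(300, 211) ((0.3824264109134674, -0.07270606607198715), 0.06006171926856041) 0.06963130862335229
scene0 wheel [0.507 0.228 0.106]
scene0 beak [ 0.676 -0.322  0.088]
```

View pics/c1.png

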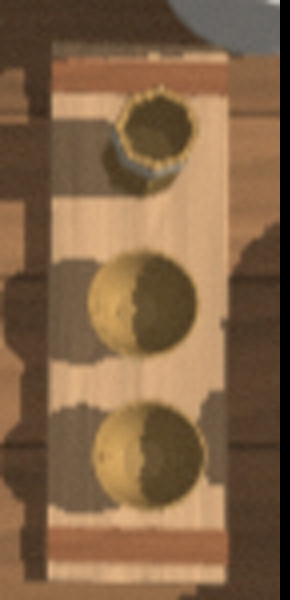

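View pics/c2.png

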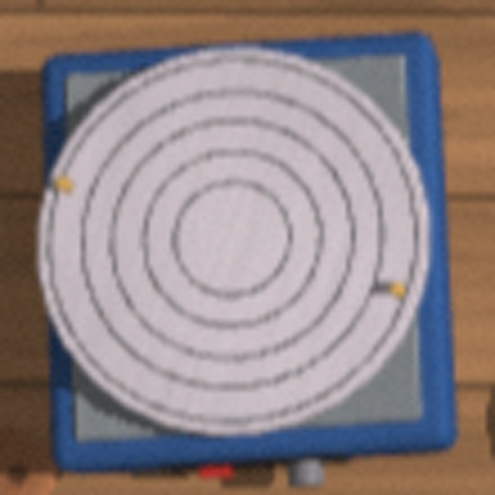

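```bash
cat >> h.py <<'E'
def ori(az,roll=0,pitch=0):
    # tool x along azimuth az (deg), pitched up by pitch; y horizontal; roll about tool x; returns quat
    a,p=np.radians([az,pitch])
    x=np.array([np.cos(a)*np.cos(p),np.sin(a)*np.cos(p),np.sin(p)])
    y=np.array([-np.sin(a),np.cos(a),0]); z=np.cross(x,y)
    return (R.from_matrix(np.stack([x,y,z],1))*R.from_euler('x',roll,degrees=True)).as_quat(), x
E
python3 - <<'E'
from h import *
d=dict(np.load('pics/wrist0.npz')); Rm=cv2.Rodrigues(d['rvec'].astype(float))[0]; cam=-Rm.T@d['tvec'].reshape(3)
T=R.from_quat(ctrl.get_tcp_rot()); print('cam in tool',T.inv().apply(cam-ctrl.get_position()), 'cam axis tool',T.inv().apply(Rm[2]))
print(ctrl.get_tcp_rot(),T.as_matrix().round(2))
# octagon orientation from depth
W=np.load('pics/top0_W.npy').reshape(-1,3)
b=np.array([.65,-.342])
for az in range(-110,30,10):
  for z in (.075,.09):
    s=''
    for roll in (0,180):
        q,x=ori(az,roll); ok=[]
        for back in (0,.12):
            j=planner.solve_ik(np.array([*b,z])+x*(.026-back),q); ok.append(j is not None)
        s+=f'{roll}:{ok} '+(str(j.round(2)) if j is not None else '')
    print(az,z,s)
E
```

```text
cam in tool [-0.14211225  0.00048025 -0.06654029] cam axis tool [9.64998443e-01 5.74210202e-05 2.62255603e-01]
[-0.70240009 -0.08114599  0.70256763 -0.08030056] [[-0.    0.23 -0.97]
 [ 0.   -0.97 -0.23]
 [-1.   -0.    0.  ]]
-110 0.075 0:[True, True] [-0.25  1.32  0.19  1.15  1.02  1.78 -0.9 ]180:[True, True] [-0.25  1.32  0.19  1.15  1.02  1.78  2.24]
-110 0.09 0:[True, True] [-0.25  1.29  0.19  1.17  1.03  1.78 -0.89]180:[True, True] [-0.25  1.29  0.19  1.17  1.03  1.78  2.25]
-100 0.075 0:[True, True] [-0.16  1.23 -0.06  1.38  1.29  1.8  -1.08]180:[True, True] [-0.19  1.23 -0.01  1.38  1.26  1.76  2.07]
-100 0.09 0:[True, True] [-0.15  1.2  -0.08  1.39  1.3   1.81 -1.07]180:[True, True] [-0.19  1.2  -0.01  1.4   1.26  1.77  2.08]
-90 0.075 0:[True, True] [-0.17  1.16 -0.09  1.6   1.41  1.72 -1.21]180:[True, True] [-0.08  1.18 -0.22  1.59  1.49  1.82  1.93]
-90 0.09 0:[True, True] [-0.13  1.14 -0.14  1.61  1.44  1.76 -1.2 ]180:[True, True] [-0.08  1.15 -0.22  1.6   1.49  1.82  1.94]
-80 0.075 0:[True, True] [-0.2   1.12 -0.07  1.8   1.53  1.64 -1.35]180:[True, True] [-0.24  1.12 -0
[... 2004 characters left out ...]
 3.74  0.22 -0.17]180:[True, True] [0.73 1.14 0.19 2.22 3.98 1.84 1.61]
0 0.09 0:[True, True] [ 1.98  1.85 -1.29  2.17  3.78  0.26 -0.26]180:[True, True] [0.74 1.1  0.19 2.24 3.99 1.83 1.6 ]
10 0.075 0:[True, True] [ 1.95  1.76 -1.25  2.01 -0.98  0.22 -1.84]180:[True, True] [ 1.95  1.76 -1.25  2.01 -0.98  0.22  1.3 ]
10 0.09 0:[True, True] [ 2.02  1.98 -1.46  2.02  0.84  0.19  2.71]180:[True, True] [ 2.02  1.98 -1.46  2.02  0.84  0.19 -0.43]
20 0.075 0:[True, True] [ 1.8   1.5  -1.04  1.84 -0.93  0.6  -2.05]180:[True, True] [ 1.8   1.5  -1.04  1.84 -0.93  0.6   1.09]
20 0.09 0:[True, True] [ 1.79  1.47 -1.04  1.85 -0.97  0.61 -2.04]180:[True, True] [ 1.79  1.47 -1.04  1.85 -0.97  0.61  1.1 ]
```

```bash
python3 - <<'E'
import cv2
im=cv2.imread('pics/scene0.png')
cv2.imwrite('pics/c3.png',cv2.resize(im[0:140,200:420],None,fx=3.5,fy=3.5,interpolation=cv2.INTER_CUBIC))
im=cv2.imread('pics/top0.png')
cv2.imwrite('pics/c4.png',cv2.resize(im[260:400,420:580],None,fx=4,fy=4,interpolation=cv2.INTER_CUBIC))
E
```

```text
(no output)
```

View pics/c3.png

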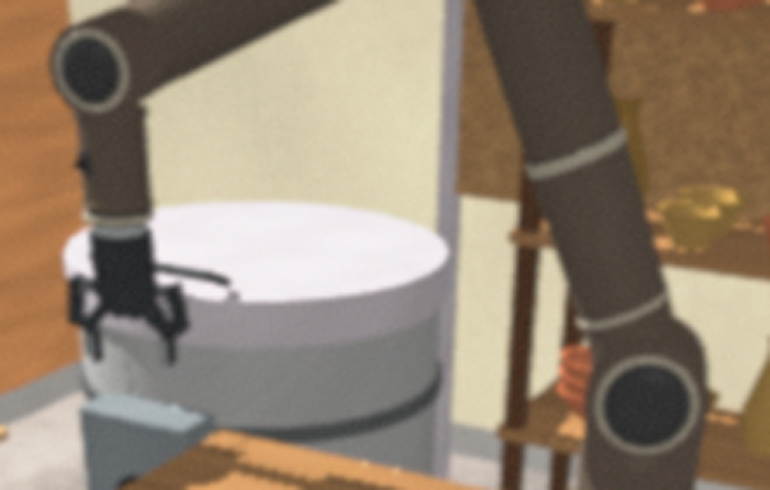

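View pics/c4.png

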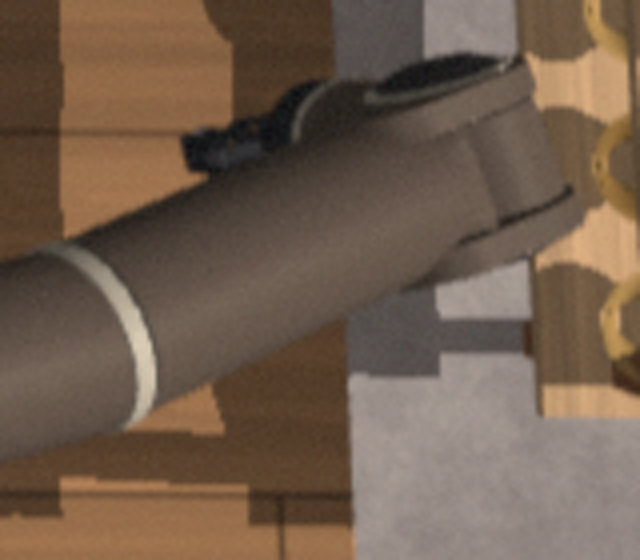

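```bash
cat > fit.py <<'E'
from h import *
from scipy.optimize import least_squares
rng=np.random.default_rng(0)
Q=[ctrl.get_q()];P=[ctrl.get_position()];O=[ctrl.get_tcp_rot()]
while len(Q)<250:
    az=rng.uniform(-1.6,1.2);r=rng.uniform(.35,.8)
    p=np.array([r*np.cos(az),r*np.sin(az),rng.uniform(.05,.5)])
    q,_=ori(rng.uniform(-180,180),rng.uniform(-180,180),rng.uniform(-90,20))
    j=planner.solve_ik(p,q)
    if j is not None: Q.append(j);P.append(p);O.append(q)
Q=np.array(Q);P=np.array(P);O=R.from_quat(O)
def fk(par,Q,all=False):
    Q=np.atleast_2d(Q);w=par[:21].reshape(7,3);c=par[21:42].reshape(7,3)
    Rm=R.identity(len(Q));t=np.zeros((len(Q),3));pts=[]
    for i in range(7):
        a=w[i]/np.linalg.norm(w[i])
        Ri=R.from_rotvec(Q[:,i:i+1]*a)
        # x -> Ri(x-c)+c
        pts.append(Rm.apply(np.tile(c[i],(len(Q),1)))+t)
        t=t+Rm.apply(c[i]-Ri.apply(c[i])); Rm=Rm*Ri
    tp=Rm.apply(np.tile(par[42:45],(len(Q),1)))+t
    Ro=Rm*R.from_rotvec(par[45:48])
    return (tp,Ro,pts) if all else (tp,Ro)
def res(par):
    tp,Ro=fk(par,Q)
    w=par[:21].reshape(7,3)
    return np.r_[(tp-P).ravel(),.3*(O.inv()*Ro).as_rotvec().ravel(),.1*(np.linalg.norm(w,axis=1)-1), 1e-5*par[21:42]]
best=None
for s3 in(-1,1):
 for s5 in(-1,1):
  for s7 in (-1,1):
   w=np.array([[0,0,-1],[0,1,0],[0,0,s3],[0,1,0],[0,0,s5],[0,1,0],[0,0,s7]],float)
   c=np.array([[0,0,0],[0,0,.33],[0,0,.5],[0,0,.81],[0,0,1],[0,0,1.25],[0,0,1.4]],float)
   # home: tool x up
   M=np.stack([[0,0,1],[0,1,0],[-1,0,0]],1).astype(float)
   for yaw in (0,180):
    h0=(R.from_euler('z',yaw,degrees=True)*R.from_matrix(M)).as_rotvec()
    r=least_squares(res,np.r_[w.ravel(),c.ravel(),0,0,1.55,h0],max_nfev=60)
    if best is None or r.cost<best.cost: best=r
    print(s3,s5,s7,yaw,r.cost,flush=True)
    if best.cost<1e-3: break
   if best.cost<1e-3: break
  if best.cost<1e-3: break
 if best.cost<1e-3: break
np.save('fk.npy',best.x); par=best.x
print(par[:21].reshape(7,3).round(3));print(par[21:42].reshape(7,3).round(3),par[42:45].round(3))
tp,Ro=fk(par,Q);print('err',np.abs(tp-P).max())
E
time timeout 500 python3 fit.py
```

```text
-1 -1 -1 0 1.1840166633161523e-10
[[ 0.  0. -1.]
 [-0.  1.  0.]
 [ 0.  0. -1.]
 [-0.  1.  0.]
 [ 0.  0. -1.]
 [-0.  1.  0.]
 [ 0.  0. -1.]]
[[-0.    -0.    -0.   ]
 [ 0.     0.     0.284]
 [ 0.    -0.029 -0.   ]
 [ 0.     0.     0.818]
 [ 0.    -0.048 -0.   ]
 [-0.    -0.     1.27 ]
 [-0.    -0.048  0.   ]] [-0.    -0.048  1.621]
err 9.814848933586973e-11
real	0m25.964s
user	0m6.020s
sys	0m0.392s
```

```bash
cat >> h.py <<'E'
from scipy.optimize import least_squares
par=np.load('fk.npy')
LO=np.array([-2.95,-.29,-1.47,.14,-1.03,.13,-2.86]);HI=np.array([2.95,1.99,1.44,2.54,4.17,1.85,2.86])
def fk(Q):
    Q=np.atleast_2d(Q);w=par[:21].reshape(7,3);c=par[21:42].reshape(7,3)
    Rm=R.identity(len(Q));t=np.zeros((len(Q),3));pts=[]
    for i in range(7):
        Ri=R.from_rotvec(Q[:,i:i+1]*w[i]/np.linalg.norm(w[i]))
        e=c[i].copy()
        pts.append(Rm.apply(np.tile(e,(len(Q),1)))+t)
        t=t+Rm.apply(c[i]-Ri.apply(c[i])); Rm=Rm*Ri
    tp=Rm.apply(np.tile(par[42:45],(len(Q),1)))+t
    return tp,Rm*R.from_rotvec(par[45:48]),pts   # pts[3] elbow, pts[5] wrist
def ik(p,q,seed,reg=1e-3):
    Ro=R.from_quat(q);m=.03
    def f(x,g):
        tp,r,_=fk(x); return np.r_[tp[0]-p,.3*(Ro.inv()*r[0]).as_rotvec(),g*(x-seed)]
    s=np.clip(seed,LO+m+.01,HI-m-.01)
    r=least_squares(lambda x:f(x,reg),s,bounds=(LO+m,HI-m))
    r=least_squares(lambda x:f(x,0),r.x,bounds=(LO+m,HI-m),xtol=1e-14,ftol=1e-14,gtol=1e-14)
    return r.x if np.linalg.norm(f(r.x,0)[:6])<1e-4 else None
E
python3 - <<'E'
from h import *
rng=np.random.default_rng(1)
def explore(name,p,azs,rolls=(0,180),pitch=0):
    for az in azs:
      for roll in rolls:
        q,x=ori(az,roll,pitch); best=None
        for k in range(12):
            s=rng.uniform(LO,HI); s[2]*=.3; s[1]=rng.uniform(.2,1.5)
            j=ik(np.array(p)+x*.026,q,s)
            if j is None: continue
            m=np.minimum(j-LO,HI-j).min()
            w=fk(j)[2]
            if best is None or m>best[0]: best=(m,j,w[5][0],w[3][0])
        if best: print(name,az,roll,round(best[0],2),best[1].round(2),'J6',best[2].round(2),'J4',best[3].round(2))
explore('wheel',[.5,.225,.162],range(-120,121,20),rolls=(0,))
explore('beak',[.65,-.342,.068],range(-120,1,15),rolls=(180,))
E
```

```text
wheel -100 0 0.03 [-1.33  1.42  1.    1.35  0.17  1.82 -0.52] J6 [0.53 0.55 0.12] J4 [0.14 0.51 0.34]
wheel -80 0 0.26 [-1.39  1.21  0.71  1.57  0.5   1.59 -0.79] J6 [0.41 0.54 0.13] J4 [0.1  0.5  0.45]
wheel -60 0 0.49 [-1.49  1.11  0.62  1.83  0.76  1.36 -0.99] J6 [0.3  0.49 0.14] J4 [0.04 0.48 0.51]
wheel -40 0 0.46 [-1.45  0.98  0.39  2.08  1.17  1.32 -1.34] J6 [0.22 0.4  0.15] J4 [0.06 0.44 0.57]
wheel -20 0 0.23 [-1.13  0.9  -0.04  2.31  1.63  1.61 -1.64] J6 [0.18 0.29 0.17] J4 [0.18 0.38 0.61]
wheel 60 0 0.03 [ 1.16  1.88 -1.44  2.35  2.76  0.19  0.7 ] J6 [ 0.31 -0.04  0.12] J4 [ 0.18 -0.48  0.15]
wheel 80 0 0.03 [ 0.95  1.35 -1.1   2.12 -1.    0.58 -2.02] J6 [ 0.49 -0.1   0.18] J4 [ 0.28 -0.43  0.43]
wheel 100 0 0.27 [ 0.74  1.22 -0.92  1.86 -0.76  1.02 -2.29] J6 [ 0.59 -0.09  0.19] J4 [ 0.36 -0.34  0.49]
wheel 120 0 0.43 [ 0.54  1.22 -0.84  1.6  -0.59  1.38 -2.43] J6 [ 0.69 -0.04  0.2 ] J4 [ 0.42 -0.26  0.49]
beak -120 180 0.17 [-0.19  1.37  0.42  1.12  0.85  1.68  2.32] J6 [ 0.78 -0.04  0.03] J4 [0.52 0.1  0.38]
beak -105 180 0.57 [-0.42  1.38  0.68  1.41  0.79  1.28  2.28] J6 [ 0.7  -0.02  0.04] J4 [0.48 0.21 0.37]
beak -90 180 0.62 [-0.36  1.25  0.45  1.64  1.24  1.23  1.96] J6 [ 0.61 -0.02  0.05] J4 [0.48 0.18 0.44]
beak -75 180 0.69 [-0.37  1.21  0.45  1.85  1.58  1.15  1.67] J6 [ 0.52 -0.04  0.06] J4 [0.47 0.18 0.46]
beak -60 180 0.51 [-0.4   1.24  0.52  2.03  1.95  1.14  1.32] J6 [ 0.45 -0.08  0.08] J4 [0.47 0.19 0.44]
beak -45 180 0.39 [-0.18  1.19  0.38  2.15  2.38  1.44  1.2 ] J6 [ 0.39 -0.14  0.09] J4 [0.49 0.09 0.47]
beak -30 180 0.32 [-0.33  1.44  0.75  2.22  2.63  1.51  0.72] J6 [ 0.35 -0.21  0.1 ] J4 [0.51 0.16 0.33]
beak 0 180 0.23 [ 0.91  1.12 -0.23  2.04  3.94  1.42  1.72] J6 [ 0.33 -0.39  0.06] J4 [ 0.29 -0.38  0.52]
```

```bash
sed -i 's/^    return tp,Rm\*R.from_rotvec(par\[45:48\]),pts.*/    return tp,Rm*R.from_rotvec(par[45:48]),pts/; s/        e=c\[i\].copy()/        e=c[i].copy(); e[1]={3:-.04,5:-.048}.get(i,e[1])/' h.py
cat >> h.py <<'E'
def path(q0,q1,n=25):
    Q=np.linspace(0,1,n)[:,None]*(np.array(q1)-q0)+q0
    tp,_,pts=fk(Q); return tp,pts[5],pts[3]
E
python3 - <<'E'
from h import *
q,x=ori(-80,180,-50); T=R.from_quat(q)
axis=T.apply([.965,0,.262]); rim=np.array([.65,-.342,.11])
cam=rim-.30*axis; tcp=cam+T.apply([.142,0,.0665]); print(tcp,axis)
s=np.array([-.37,1.0,.2,1.7,1.5,1.1,1.6])
j=ik(tcp,q,s); print(j)
q0=ctrl.get_q(); a,b,c=path(q0,j,12); print(np.c_[a,b,c].round(2))
np.save('look.npy',j)
E
```

```text
[ 0.63514578 -0.25775754  0.23076929] [ 0.07286041 -0.41321194 -0.90764324]
[ 0.03920072  0.44709187 -0.08019421  1.75236011  0.87903893  1.03581502
  2.77899541]
[[ 0.14 -0.61  0.23  0.14 -0.61  0.58  0.02 -0.22  0.77]
 [ 0.19 -0.59  0.22  0.21 -0.59  0.57  0.05 -0.21  0.77]
 [ 0.23 -0.58  0.22  0.28 -0.56  0.57  0.07 -0.21  0.77]
 [ 0.28 -0.56  0.21  0.34 -0.52  0.56  0.1  -0.2   0.77]
 [ 0.32 -0.54  0.21  0.39 -0.47  0.55  0.12 -0.19  0.77]
 [ 0.37 -0.51  0.21  0.45 -0.42  0.54  0.14 -0.18  0.77]
 [ 0.42 -0.48  0.21  0.49 -0.37  0.54  0.16 -0.16  0.77]
 [ 0.46 -0.45  0.21  0.53 -0.31  0.53  0.18 -0.14  0.77]
 [ 0.51 -0.41  0.22  0.56 -0.24  0.52  0.2  -0.12  0.77]
 [ 0.55 -0.37  0.22  0.58 -0.17  0.51  0.21 -0.1   0.77]
 [ 0.6  -0.32  0.23  0.59 -0.11  0.51  0.22 -0.07  0.77]
 [ 0.64 -0.26  0.23  0.6  -0.04  0.5   0.23 -0.05  0.76]]
```

```bash
python3 - <<'E'
from h import *
ctrl.move_j(np.load('look.npy')); print(ctrl.get_time_s(),ctrl.get_position())
snap('wrist','w1'); snap('scene','s1')
E
```

```text
2.575 [ 0.63465958 -0.25884295  0.23087989]
```

View pics/w1.png

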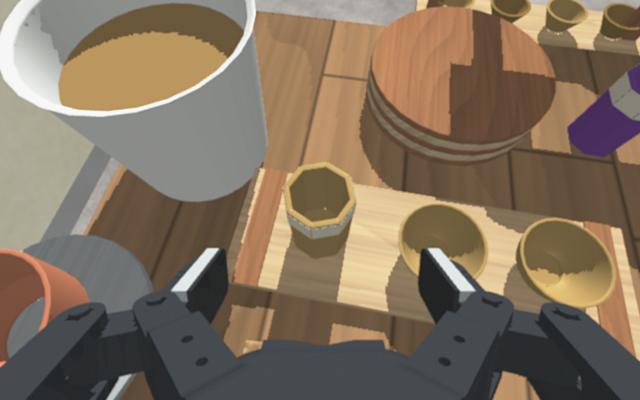

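View pics/s1.png

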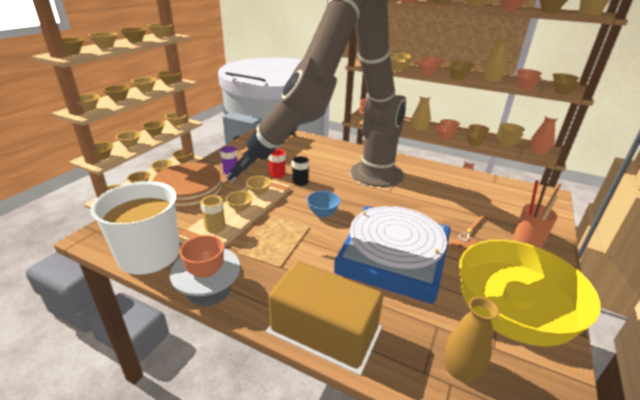

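Wrist view: the beaker rim is at about (320,195), the bowls at (443,240) and (565,260), and the octagon is clearly visible. I'll enlarge it to get the facet angle.

```bash
python3 - <<'E'
from h import *
d=dict(np.load('pics/w1.npz')); W=world(d); np.save('pics/w1_W.npy',W)
im=d['pixels'][:,:,::-1]
cv2.imwrite('pics/c5.png',cv2.resize(im[150:260,270:370],None,fx=5.4,fy=5.4,interpolation=cv2.INTER_CUBIC))
p=W[140:270,260:380].reshape(-1,3)
m=(np.abs(p[:,2]-.123)<.006)&(np.hypot(p[:,0]-.65,p[:,1]+.342)<.06); q=p[m]; print(len(q),np.median(q[:,2]))
hull=cv2.convexHull(q[:,:2].astype(np.float32))[:,0]; print(cv2.minEnclosingCircle(hull))
# fit octagon: support-function
def s(x):
    cx,cy,ph=x
    out=[]
    for k in range(8):
        n=np.array([np.cos(ph+k*np.pi/4),np.sin(ph+k*np.pi/4)])
        out.append(np.percentile((q[:,:2]-[cx,cy])@n,99)-.032)
    return np.array(out)
for ph in np.radians(np.arange(0,45,3)):
    r=least_squares(lambda c:s([*c,ph]),[.65,-.342]); print(np.degrees(ph),r.x.round(4),r.cost*1e6, (s([*r.x,ph])*1e3).round(1))
# side walls normals: white/ochre outer wall points below rim
E
```

```text
1604 0.12253042006136478
((0.6538179516792297, -0.343929260969162), 0.03504447638988495)
0.0 [ 0.6535 -0.3427] 1.1115052557630025 [0.2 0.7 0.5 0.5 0.4 0.4 0.7 0.5]
3.0000000000000004 [ 0.6536 -0.3428] 0.7651361658301434 [0.3 0.5 0.4 0.4 0.4 0.3 0.7 0.4]
6.000000000000001 [ 0.6535 -0.3428] 0.420574880615876 [0.2 0.4 0.3 0.3 0.2 0.3 0.5 0.3]
9.0 [ 0.6536 -0.3428] 0.15656274491912814 [0.1 0.3 0.1 0.2 0.1 0.1 0.4 0.1]
12.000000000000002 [ 0.6536 -0.3429] 0.025888661955175113 [ 0.1  0.   0.   0.1 -0.1  0.1  0.1 -0.1]
14.999999999999998 [ 0.6535 -0.343 ] 0.11476719740345494 [-0.2 -0.  -0.2 -0.1 -0.2 -0.2 -0.  -0.2]
18.0 [ 0.6536 -0.3431] 0.3896881526043664 [-0.3 -0.2 -0.3 -0.3 -0.3 -0.3 -0.2 -0.4]
21.0 [ 0.6535 -0.343 ] 0.48955267618637954 [-0.3 -0.2 -0.4 -0.3 -0.4 -0.3 -0.2 -0.5]
24.000000000000004 [ 0.6535 -0.343 ] 0.22484682784615379 [-0.2 -0.2 -0.3 -0.2 -0.3 -0.1 -0.3 -0.3]
27.0 [ 0.6536 -0.3428] 0.02318707461768045 [-0.1 -0.1 -0.1 -0.  -0.1  0.  -0.1 -0. ]
29.999999999999996 [ 0.6535 -0.3428] 0.07263260423463737 [0.1 0.1 0.2 0.1 0.  0.2 0.1 0.1]
33.0 [ 0.6535 -0.3428] 0.5349250403954774 [0.3 0.4 0.4 0.3 0.3 0.4 0.4 0.3]
36.0 [ 0.6535 -0.3428] 0.8885508894876857 [0.4 0.6 0.5 0.4 0.4 0.5 0.6 0.3]
39.0 [ 0.6535 -0.3428] 1.1332439038400828 [0.7 0.6 0.5 0.5 0.4 0.7 0.6 0.3]
42.0 [ 0.6535 -0.3427] 1.47006293826742 [0.8 0.6 0.6 0.5 0.5 0.8 0.6 0.3]
```

View pics/c5.png

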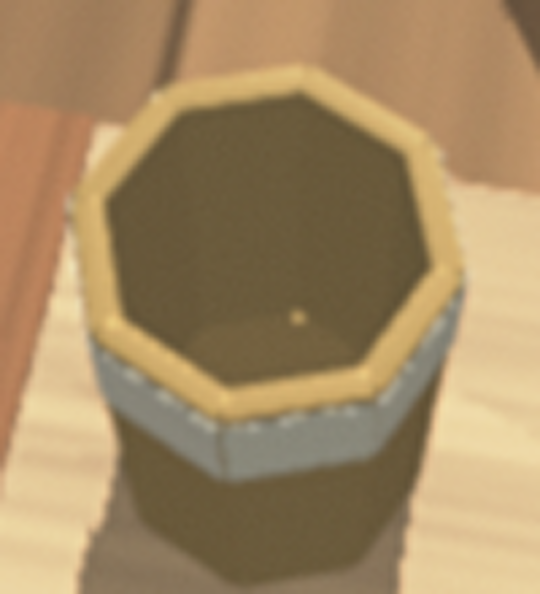

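```bash
python3 - <<'E'
from h import *
d=dict(np.load('pics/w1.npz')); K=d['K'];Rm=cv2.Rodrigues(d['rvec'].astype(float))[0];t=d['tvec'].reshape(3)
c=-Rm.T@t
C=np.array([(302,67),(436,150),(463,275),(377,388),(225,415),(100,335),(75,202),(160,95)])/5.4+[270-.4,150-.4]
ray=np.c_[(C[:,0]-K[0,2])/K[0,0],(C[:,1]-K[1,2])/K[1,1],np.ones(8)]@Rm
P=c+ray*((.123-c[2])/ray[:,2])[:,None]; m=P.mean(0);print(m)
a=np.degrees(np.arctan2(P[:,1]-m[1],P[:,0]-m[0])); print((a%45).round(1),np.hypot(*(P-m)[:,:2].T).round(4))
# seam line corner below
E
```

```text
[ 0.65305792 -0.34305329  0.123     ]
[44.7 39.7 42.6 43.2 43.1 43.1 43.5 44.3] [0.0337 0.0333 0.0333 0.0324 0.0324 0.0325 0.0332 0.0333]
```

```bash
cat >> h.py <<'E'
def ax6(j):
    w=par[:21].reshape(7,3);Rm=R.identity()
    for i in range(5): Rm=Rm*R.from_rotvec(j[i]*w[i]/np.linalg.norm(w[i]))
    return Rm.apply(w[5])
BC=np.array([.6532,-.343]); AZ=-69.5
E
python3 - <<'E'
from h import *
q,x=ori(AZ,180); q0=ctrl.get_q()
C=np.array([*BC,.068])
for s1 in (-.6,-.4,-.2,0,.15):
    s=np.array([s1,1.1,-.1,2,1.7,1.6,1.6])
    g=ik(C+x*.026,q,s,reg=3e-2); 
    if g is None: print(s1,None);continue
    pg=ik(C+x*(.026-.12),q,g); up=ik(C+x*.026+[0,0,.2],q,g); 
    print(s1,g.round(2),'ax6',ax6(g).round(2),'J6',fk(g)[2][5][0].round(2),'J4',fk(g)[2][3][0].round(2)); print('   ',pg if pg is None else pg.round(2), up if up is None else up.round(2))
E
```

```text
-0.6 [-0.15  1.13  0.16  1.9   1.84  1.4   1.64] ax6 [-0.93 -0.35 -0.07] J6 [ 0.54 -0.04  0.07] J4 [0.48 0.03 0.51]
    [-0.29  1.12  0.06  1.98  1.66  1.51  1.61] [-0.17  0.74  0.2   2.01  1.84  1.32  1.92]
-0.4 [-0.1   1.13  0.11  1.9   1.86  1.45  1.66] ax6 [-0.93 -0.35 -0.09] J6 [ 0.54 -0.04  0.07] J4 [0.48 0.01 0.51]
    [-0.24  1.11  0.    1.98  1.69  1.56  1.62] [-0.12  0.73  0.13  2.    1.85  1.36  1.93]
-0.2 [-0.05  1.12  0.05  1.9   1.89  1.49  1.68] ax6 [-0.93 -0.35 -0.11] J6 [ 0.54 -0.04  0.07] J4 [ 0.48 -0.01  0.52]
    [-0.19  1.11 -0.06  1.98  1.71  1.61  1.63] [-0.06  0.73  0.06  2.    1.87  1.4   1.95]
0 [-0.01  1.12 -0.01  1.89  1.92  1.54  1.7 ] ax6 [-0.93 -0.35 -0.13] J6 [ 0.54 -0.04  0.07] J4 [ 0.48 -0.04  0.52]
    [-0.14  1.11 -0.12  1.97  1.74  1.67  1.64] [-0.01  0.73 -0.01  2.    1.89  1.44  1.97]
0.15 [ 0.03  1.12 -0.06  1.89  1.94  1.57  1.71] ax6 [-0.93 -0.35 -0.14] J6 [ 0.54 -0.04  0.07] J4 [ 0.48 -0.05  0.52]
    [-0.11  1.12 -0.16  1.97  1.76  1.7   1.65] [ 0.03  0.73 -0.07  1.99  1.9   1.47  1.98]
```

```bash
python3 - <<'E'
from h import *
q0=np.array([1.27380959,0.41173161,-0.01271774,1.59678548,0.00561786,1.13433017,-0.08220406])
W=np.load('pics/top0_W.npy').reshape(-1,3); J=fk(q0)[2][5][0]; a=ax6(q0); print(J,a)
m=np.linalg.norm(W-J,axis=1)<.13; m&=W[:,2]>.3
d=W[m]-J; al=d@a; 
f=(J-fk(q0)[2][3][0]); f/=np.linalg.norm(f); n=np.cross(a,f)
u=d@f
for lo in np.arange(-.12,.08,.02):
    k=(u>lo)&(u<=lo+.02)
    if k.sum(): print(lo.round(2),k.sum(),'axial',al[k].min().round(3),al[k].max().round(3),'n',(d@n)[k].min().round(3),(d@n)[k].max().round(3))
print('u max',u.max())
# forearm radius
m=(W[:,2]>.45); d=W[m]-J; u=d@f; k=(u>-.3)&(u<-.15); print('forearm axial',np.percentile((d@a)[k],[1,99]))
E
```

```text
[ 0.14209738 -0.6086731   0.58115389] [9.52021039e-01 3.06032582e-01 1.19481955e-06]
-0.12 330 axial -0.041 0.044 n -0.048 0.007
-0.1 359 axial -0.046 0.044 n -0.047 0.026
-0.08 445 axial -0.047 0.045 n -0.047 0.038
-0.06 411 axial -0.046 0.046 n -0.048 0.042
-0.04 415 axial -0.046 0.054 n -0.05 0.045
-0.02 448 axial -0.056 0.055 n -0.051 0.044
0.0 254 axial -0.054 0.054 n -0.05 0.016
0.02 70 axial -0.042 0.046 n -0.042 0.12
0.04 9 axial 0.036 0.043 n -0.009 0.117
u max 0.05355344538861829
forearm axial [-0.0409418   0.04355828]
```

```bash
python3 - <<'E'
from h import *
q,x=ori(AZ,180); q0=ctrl.get_q()
s=np.array([-.1,1.13,.11,1.9,1.86,1.45,1.66])
C=np.array([*BC,.070])+x*.026
g=ik(C,q,s); up=ik(C+[0,0,.11],q,g)
a,b,c=path(q0,up,8); print(np.c_[a,b].round(3))
ctrl.move_j(up); p=ctrl.get_position(); print(ctrl.get_time_s(),p-C,ctrl.get_contact_force())
ctrl.move_l(C+[0,0,.058],rate=.1); print(ctrl.get_position()-C)
snap('wrist','w2'); snap('scene','s2');snap('top','t2'); print(ctrl.get_time_s())
E
```

```text
[[ 0.635 -0.259  0.231  0.596 -0.037  0.499]
 [ 0.62  -0.295  0.212  0.6   -0.037  0.448]
 [ 0.612 -0.326  0.202  0.599 -0.037  0.399]
 [ 0.61  -0.351  0.196  0.595 -0.037  0.35 ]
 [ 0.615 -0.368  0.194  0.586 -0.037  0.304]
 [ 0.626 -0.377  0.192  0.574 -0.037  0.26 ]
 [ 0.642 -0.376  0.188  0.558 -0.038  0.218]
 [ 0.662 -0.367  0.18   0.539 -0.039  0.18 ]]
3.6083 [-2.44313356e-05 -4.73579232e-04  1.10519412e-01] [ 0.32233771 -0.28927367 -0.19578042]
[ 6.43428778e-05 -2.22132169e-04  5.85708986e-02]
4.425
```

View pics/w2.png

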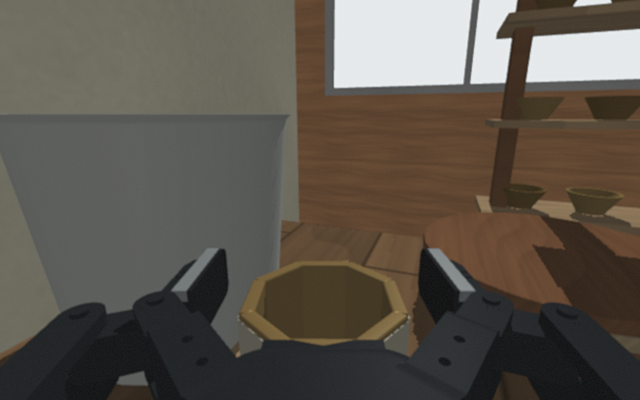

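View pics/s2.png

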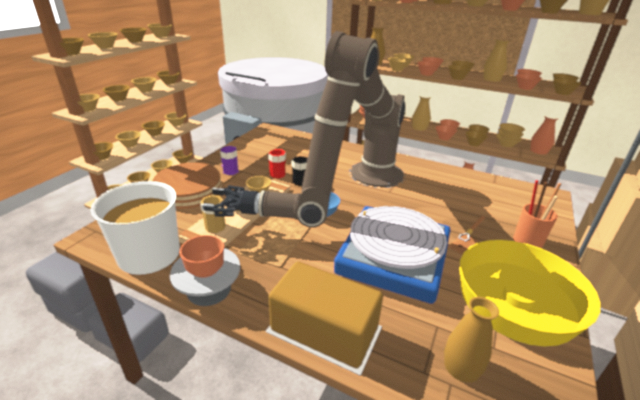

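View pics/t2.png

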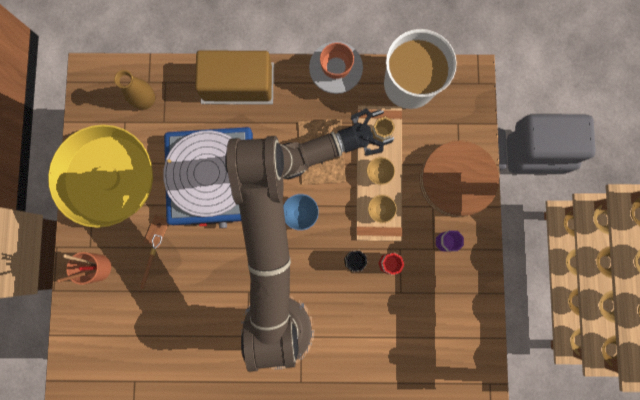

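The beaker is centred between the pads (rim at columns 243–408, pads at about 225 and 422), and the arm clears the wheel and water bowl. I'll descend and grip.

```bash
python3 - <<'E'
from h import *
q,x=ori(AZ,180); C=np.array([*BC,.070])+x*.026
ctrl.move_l(C,rate=.06); print(ctrl.get_position()-C,ctrl.get_contact_force(),ctrl.get_ft_torque())
jaws.set_gripper(.055,30); ctrl.hold(.2)
print(ctrl.get_grip_width(),ctrl.get_contact_force(),ctrl.get_position()-C,ctrl.get_time_s())
snap('wrist','w3'); snap('scene','s3')
E
```

```text
[ 1.00229243e-04 -7.84453810e-05  4.47516483e-04] [0.51746711 0.0869009  0.28593812] [0.9937552  0.36964316 0.06496801]
0.06347767662484236 [-1.44114486  0.37880105  2.17084345] [1.35333015e-04 2.27592148e-05 5.45657415e-04] 6.0667
```

View pics/w3.png

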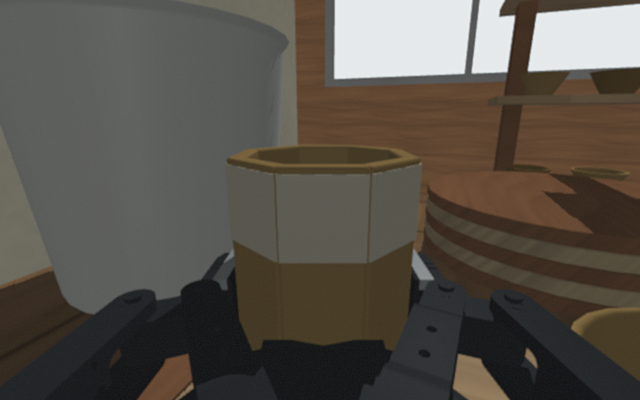

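```bash
cat >> h.py <<'E'
WC=np.array([.5004,.2255])
E
python3 - <<'E'
from h import *
ctrl_p=ctrl.get_position(); q0=ctrl.get_q()
qA,x=ori(AZ,180)
lift=ik(ctrl_p+[0,0,.2],ctrl.get_tcp_rot(),q0); print('lift',lift.round(2))
for az in (-90,-80,-70,-60,-50,-40):
    q,x=ori(az,0); T=np.array([*WC,.158])+x*.026
    s=lift.copy(); s[6]-=np.pi; s[0]-=1
    g=ik(T,q,s); 
    if g is None: print(az,None); continue
    up=ik(T+[0,0,.06],q,g); back=ik(T-x*.13,q,g)
    print(az,g.round(2),'m',np.minimum(g-LO,HI-g).min().round(2),'ax6',ax6(g).round(2),'J6',fk(g)[2][5][0].round(2),'J4',fk(g)[2][3][0].round(2),None if up is None else up.round(2),None if back is None else back.round(2))
    if up is not None:
        a,b,c=path(lift,up,8); print(np.c_[a,b].round(2))
E
```

```text
lift [-0.12  0.73  0.13  2.    1.85  1.36  1.94]
-90 [-1.19  1.18  0.51  1.44  0.54  1.82 -0.88] m 0.03 ax6 [-0.77  0.   -0.63] J6 [0.5  0.55 0.16] J4 [0.22 0.44 0.49] [-1.26  1.12  0.62  1.47  0.53  1.82 -0.78] None
[[ 0.66 -0.37  0.27  0.54 -0.04  0.27]
 [ 0.67 -0.31  0.28  0.57  0.03  0.26]
 [ 0.67 -0.24  0.28  0.6   0.1   0.25]
 [ 0.66 -0.16  0.28  0.61  0.18  0.24]
 [ 0.64 -0.08  0.27  0.6   0.27  0.23]
 [ 0.6   0.01  0.26  0.59  0.36  0.23]
 [ 0.56  0.11  0.24  0.55  0.46  0.22]
 [ 0.5   0.2   0.22  0.5   0.55  0.22]]
-80 [-1.11  1.08  0.24  1.55  0.76  1.82 -1.06] m 0.03 ax6 [-0.86 -0.15 -0.49] J6 [0.44 0.55 0.16] J4 [0.24 0.4  0.54] [-1.17  1.    0.34  1.58  0.75  1.82 -0.96] [-1.45  1.31  0.75  1.28  0.4   1.82 -0.68]
[[ 0.66 -0.37  0.27  0.54 -0.04  0.27]
 [ 0.68 -0.3   0.27  0.56  0.04  0.26]
 [ 0.68 -0.22  0.27  0.58  0.12  0.25]
 [ 0.67 -0.14  0.27  0.58  0.2   0.25]
 [ 0.65 -0.05  0.26  0.57  0.29  0.24]
 [ 0.61  0.03  0.25  0.54  0.38  0.23]
 [ 0.57  0.12  0.23  0.5   0.46  0.22]
 [ 0.5   0.2   0.22  0.44  0.55  0.22]]
-70 [-1.05  1.02  0.05  1.66  0.94  1.82 -1.18] m 
[... 1329 characters left out ...]
0.25  0.51  0.21  0.25]
 [ 0.65 -0.01  0.24  0.47  0.29  0.24]
 [ 0.62  0.07  0.23  0.42  0.36  0.23]
 [ 0.57  0.14  0.22  0.36  0.42  0.23]
 [ 0.52  0.21  0.22  0.29  0.47  0.22]]
-40 [-1.19  0.93  0.06  2.06  1.29  1.57 -1.41] m 0.28 ax6 [-0.63 -0.76 -0.16] J6 [0.25 0.43 0.16] J4 [0.2  0.38 0.6 ] [-1.19  0.8   0.07  2.08  1.29  1.59 -1.31] [-1.35  0.94 -0.04  1.96  1.09  1.71 -1.37]
[[ 0.66 -0.37  0.27  0.54 -0.04  0.27]
 [ 0.68 -0.27  0.26  0.53  0.05  0.26]
 [ 0.68 -0.18  0.25  0.51  0.13  0.25]
 [ 0.67 -0.09  0.24  0.48  0.21  0.25]
 [ 0.65  0.    0.23  0.44  0.28  0.24]
 [ 0.62  0.08  0.23  0.38  0.34  0.23]
 [ 0.57  0.15  0.22  0.32  0.39  0.22]
 [ 0.52  0.21  0.22  0.25  0.43  0.22]]
```

```bash
python3 - <<'E'
from h import *
W=np.load('pics/top0_W.npy')
b=W[120:232,40:156].reshape(-1,3); m=b[:,2]>.03; print('basin',np.nanmin(b[m],0),np.nanmax(b[m],0))
b=W[245:290,30:115].reshape(-1,3); m=b[:,2]>.02; print('cup',np.nanpercentile(b[m],[1,99],axis=0), b[b[:,2]>.1].mean(0))
W2=np.load('pics/scene0_W.npy'); b=W2[180:250,515:560].reshape(-1,3); m=(b[:,0]<.4)&(b[:,2]>.02)&(b[:,1]>.3)&(b[:,1]<.75); print('cup scene',np.nanpercentile(b[m],[1,50,99],axis=0)); 
b=W2[240:345,455:600].reshape(-1,3);m=b[:,2]>.03;print('basin scene',np.nanpercentile(b[m],[1,50,99],axis=0))
E
```

```text
basin [0.32818143 0.41102913 0.03000756] [0.66675508 0.75232725 0.0856267 ]
cup [[0.15164634 0.55121764 0.02264577]
 [0.24399808 0.64799811 0.23089593]] [0.1977206  0.59790187 0.14208365]
cup scene [[0.15411974 0.5521029  0.02222777]
 [0.23228247 0.59169685 0.09726631]
 [0.34125767 0.64453171 0.22404996]]
basin scene [[0.33267908 0.42105582 0.03075155]
 [0.51540809 0.56560661 0.06143331]
 [0.81605135 0.7428252  0.19698388]]
```

```bash
python3 - <<'E'
from h import *
p=ctrl.get_position(); q0=ctrl.get_q()
for az in (-75,-70,-65):
  for s in ([-1.45,1.1,.65,1.7,.6,1.45,-.9],[-1.3,1.1,.4,1.7,.75,1.6,-.9]):
    q,x=ori(az,0); T=np.array([*WC,.158])+x*.026
    g=ik(T,q,np.array(s)); 
    if g is None: print(None);continue
    up=ik(T+[0,0,.08],q,g); back=ik(T-x*.08,q,g); lift=ik(p+[0,0,.22],ctrl.get_tcp_rot(),q0)
    print(az,g.round(2),'m',np.minimum(g-LO,HI-g).min().round(2),'ax6',ax6(g).round(2),'J6',fk(g)[2][5][0].round(2),'J4',fk(g)[2][3][0].round(2),None if up is None else up.round(2),None if back is None else back.round(2))
    a,b,c=path(lift,up,8); print(np.c_[a,b].round(2))
E
```

```text
-75 [-1.4   1.18  0.65  1.63  0.58  1.54 -0.86] m 0.31 ax6 [-0.73 -0.2  -0.66] J6 [0.42 0.54 0.16] J4 [0.12 0.48 0.49] [-1.43  1.06  0.7   1.66  0.64  1.59 -0.78] [-1.44  1.21  0.63  1.48  0.53  1.69 -0.81]
[[ 0.66 -0.37  0.29  0.54 -0.04  0.29]
 [ 0.67 -0.3   0.28  0.56  0.03  0.28]
 [ 0.67 -0.22  0.28  0.57  0.11  0.26]
 [ 0.66 -0.14  0.28  0.57  0.2   0.25]
 [ 0.64 -0.06  0.27  0.56  0.28  0.25]
 [ 0.61  0.03  0.26  0.53  0.37  0.24]
 [ 0.56  0.12  0.25  0.48  0.46  0.24]
 [ 0.51  0.2   0.24  0.42  0.54  0.24]]
-75 [-1.28  1.1   0.45  1.62  0.7   1.65 -0.97] m 0.2 ax6 [-0.8  -0.21 -0.56] J6 [0.42 0.54 0.16] J4 [0.17 0.44 0.53] [-1.3   0.98  0.49  1.65  0.75  1.7  -0.9 ] [-1.33  1.15  0.43  1.47  0.65  1.78 -0.92]
[[ 0.66 -0.37  0.29  0.54 -0.04  0.29]
 [ 0.68 -0.3   0.29  0.56  0.04  0.28]
 [ 0.68 -0.22  0.29  0.57  0.12  0.27]
 [ 0.67 -0.13  0.28  0.57  0.2   0.26]
 [ 0.65 -0.05  0.27  0.55  0.29  0.26]
 [ 0.61  0.04  0.27  0.52  0.38  0.25]
 [ 0.57  0.12  0.25  0.48  0.46  0.24]
 [ 0.51  0.2   0.24  0.42  0.54  0.24]]
-70 [-1.44  1.16  0.65  1.69  0.62  1.47 -0.89] m 0.38 ax6 [-
[... 1318 characters left out ...]
0.26  0.55  0.2   0.25]
 [ 0.64 -0.04  0.26  0.52  0.29  0.25]
 [ 0.61  0.04  0.25  0.48  0.37  0.24]
 [ 0.57  0.12  0.25  0.43  0.45  0.24]
 [ 0.51  0.2   0.24  0.36  0.52  0.24]]
-65 [-1.34  1.07  0.44  1.75  0.81  1.53 -1.05] m 0.32 ax6 [-0.78 -0.37 -0.5 ] J6 [0.36 0.52 0.16] J4 [0.14 0.44 0.55] [-1.37  0.93  0.48  1.78  0.85  1.58 -0.96] [-1.4   1.09  0.41  1.63  0.74  1.65 -1.  ]
[[ 0.66 -0.37  0.29  0.54 -0.04  0.29]
 [ 0.68 -0.29  0.28  0.55  0.04  0.28]
 [ 0.68 -0.2   0.28  0.56  0.12  0.27]
 [ 0.67 -0.12  0.27  0.54  0.21  0.26]
 [ 0.65 -0.03  0.27  0.52  0.29  0.26]
 [ 0.62  0.05  0.26  0.48  0.37  0.25]
 [ 0.57  0.13  0.25  0.43  0.45  0.24]
 [ 0.51  0.2   0.24  0.36  0.52  0.24]]
```

```bash
cat >> h.py <<'E'
WAZ=-60
E
python3 - <<'E'
from h import *
p=ctrl.get_position()
ctrl.move_l(p+[0,0,.01],rate=.05); print('lifted',ctrl.get_contact_force(),ctrl.get_grip_width())
ctrl.move_l(p+[0,0,.22],rate=.2); q0=ctrl.get_q(); print(q0.round(2),ctrl.get_time_s(),ctrl.get_contact_force())
q,x=ori(WAZ,0); T=np.array([*WC,.158])+x*.026
g=ik(T,q,np.array([-1.1,.98,.05,1.79,1.04,1.72,-1.23])); up=ik(T+[0,0,.08],q,g); print(g.round(2),up.round(2))
mid=(q0+up)/2
ctrl.move_j(mid); print(ctrl.get_time_s(),ctrl.get_grip_width())
ctrl.move_j(up); ctrl.hold(.3); print(ctrl.get_time_s(),ctrl.get_position()-T,ctrl.get_grip_width(),ctrl.get_contact_force())
for c in('wrist','scene','top'): snap(c,c[0]+'4')
E
```

```text
lifted [-0.36427212  0.6302759  -2.86089841] 0.06343065276242205
[-0.12  0.69  0.14  2.    1.85  1.35  1.97] 7.725 [ 0.11505844 -0.51141266 -3.08828269]
[-1.1   0.98  0.05  1.79  1.04  1.72 -1.23] [-1.11  0.84  0.06  1.82  1.06  1.77 -1.13]
9.1083 0.06392027588365255
10.7917 [ 0.00025824 -0.00060187  0.08010166] 0.06363839298063254 [-0.29673635  0.03339487 -2.17922943]
```

View pics/w4.png

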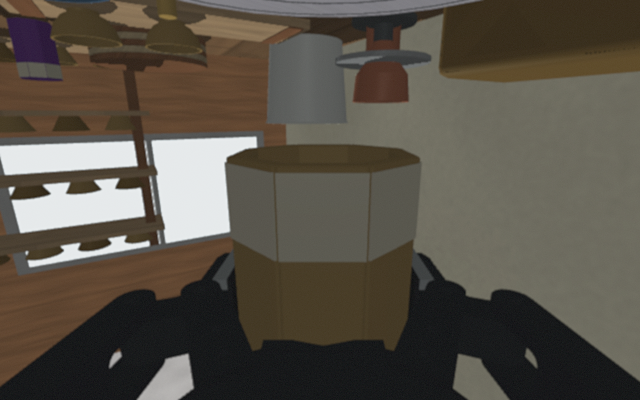

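View pics/s4.png

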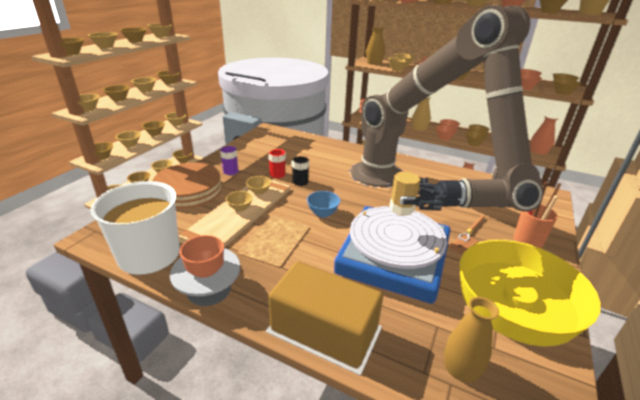

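View pics/t4.png

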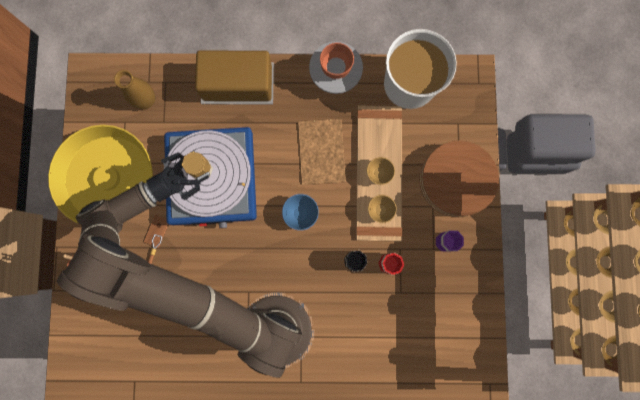

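```bash
python3 - <<'E'
from h import *
def pix(d,u,v,z):
    K=d['K'];Rm=cv2.Rodrigues(d['rvec'].astype(float))[0];t=d['tvec'].reshape(3);c=-Rm.T@t
    r=np.array([(u-K[0,2])/K[0,0],(v-K[1,2])/K[1,1],1])@Rm; return (c+r*(z-c[2])/r[2]).round(4)
d=dict(np.load('pics/top0.npz'))
f=lambda x,y:(x/4.5+155-.4,y/4.5+120-.4)
print('inner',pix(d,*f(232.5,239),.105),'outer',pix(d,*f(234,240),.105))
pr=pix(d,*f(398,289),.119);pl=pix(d,*f(64,184),.119);print('pins',pr,pl,(pr+pl)/2,np.linalg.norm(pr-pl))
# fit ellipse on head edge in both
for n in('top0','scene0'):
    W=np.load(f'pics/{n}_W.npy');p=W.reshape(-1,3)
    m=(np.abs(p[:,2]-.105)<.006)&(np.hypot(p[:,0]-.5,p[:,1]-.225)<.15);q=p[m,:2]
    th=np.arctan2(q[:,1]-.225,q[:,0]-.5);rr=np.hypot(q[:,1]-.225,q[:,0]-.5);E=[]
    for k in range(48):
        s=(th>-np.pi+k*np.pi/24)&(th<=-np.pi+(k+1)*np.pi/24)
        if s.sum()>5: E.append(q[s][np.argmax(rr[s])])
    E=np.array(E); r=least_squares(lambda x:np.hypot(E[:,0]-x[0],E[:,1]-x[1])-x[2],[.5,.225,.14],loss='soft_l1',f_scale=.002);print(n,r.x,np.median(p[m,2]))
d=dict(np.load('pics/scene0.npz'));im=d['pixels'][:,:,::-1]
cv2.imwrite('pics/c6.png',cv2.resize(im[195:275,340:455],None,fx=6.5,fy=6.5,interpolation=cv2.INTER_CUBIC))
E
```

```text
inner [0.5024 0.2267 0.105 ] outer [0.5017 0.2256 0.105 ]
pins [0.4649 0.106  0.119 ] [0.5389 0.3445 0.119 ] [0.5019  0.22525 0.119  ] 0.24971633907295696
top0 [0.50079768 0.22647827 0.13914436] 0.10549507487281257
scene0 [0.50562276 0.22677572 0.13935369] 0.10616823937944994
```

View pics/c6.png

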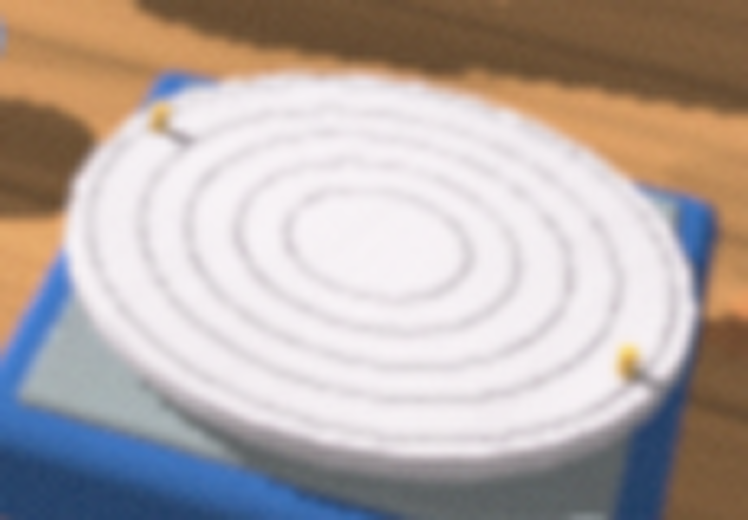

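```bash
python3 - <<'E'
from h import *
_,x=ori(WAZ,0); p=ctrl.get_position(); A=p-x*.026; print('axis FK',A)
for n in('t4','s4'):
    d=dict(np.load(f'pics/{n}.npz'));W=world(d).reshape(-1,3)
    m=(np.abs(W[:,2]-.29)<.006)&(np.hypot(W[:,0]-A[0],W[:,1]-A[1])<.05)
    col=d['pixels'].reshape(-1,3).astype(int); m&=(col[:,0]-col[:,2]>40)
    q=W[m]; print(n,m.sum(),np.median(q[:,2]),cv2.minEnclosingCircle(q[:,:2].astype(np.float32)),(np.percentile(q[:,:2],1,axis=0)+np.percentile(q[:,:2],99,axis=0))/2, q.mean(0))
d=dict(np.load('pics/t4.npz'));W=world(d).reshape(-1,3)
E
```

```text
axis FK [0.50048668 0.22529786 0.23802543]
t4 393 0.2904214472528676 ((0.49770742654800415, 0.22471903264522552), 0.034249741584062576) [0.49754005 0.22502893] [0.4974534  0.22475094 0.2902533 ]
s4 278 0.2905067356167109 ((0.5028212666511536, 0.22568491101264954), 0.034183893352746964) [0.50292433 0.22608926] [0.50603135 0.226676   0.29014055]
```

```bash
sed -i 's/^WC=.*/WC=np.array([.5038,.2263])/' h.py; python3 - <<'E'
from h import *
q,x=ori(WAZ,0); T=np.array([*WC,.158])+x*.026
ctrl.move_l(T+[0,0,.03],rate=.1); ctrl.move_l(T+[0,0,.003],rate=.03); ctrl.hold(.2)
f0=ctrl.get_contact_force(); print(ctrl.get_position()-T,f0,ctrl.get_time_s())
z=.003
while z>-.003:
    z-=.0005; ctrl.move_l(T+[0,0,z],rate=.01); ctrl.hold(.05); f=ctrl.get_contact_force(); print(round(z,4),(ctrl.get_position()-T).round(4),(f-f0).round(2))
    if f[2]-f0[2]>2.0: break
print(ctrl.get_time_s())
snap('scene','s5');snap('top','t5');snap('wrist','w5')
E
python3 - <<'E'
import cv2,sys
sys.path.insert(0,'.')
im=cv2.imread('pics/s5.png');cv2.imwrite('pics/c7.png',cv2.resize(im[160:280,330:460],None,fx=5,fy=5,interpolation=cv2.INTER_CUBIC))
E
```

```text
[2.76981158e-05 2.90944516e-05 3.16314203e-03] [-0.0212533   0.7825009  -2.76124466] 12.8417
0.0025 [-0.     -0.      0.0025] [-0.09 -0.57  0.24]
0.002 [-0.    -0.     0.002] [ 0.09 -0.26  0.03]
0.0015 [ 0.     -0.      0.0015] [ 0.15 -1.45 -0.24]
0.001 [0.    0.    0.001] [ 0.01 -1.33 -0.22]
0.0005 [-0.      0.      0.0005] [-0.06 -0.59  0.34]
0.0 [ 0.  0. -0.] [ 0.45 -0.82  0.32]
-0.0005 [-0.     -0.     -0.0002] [-0.68  0.33  3.17]
14.9417
```

View pics/c7.png

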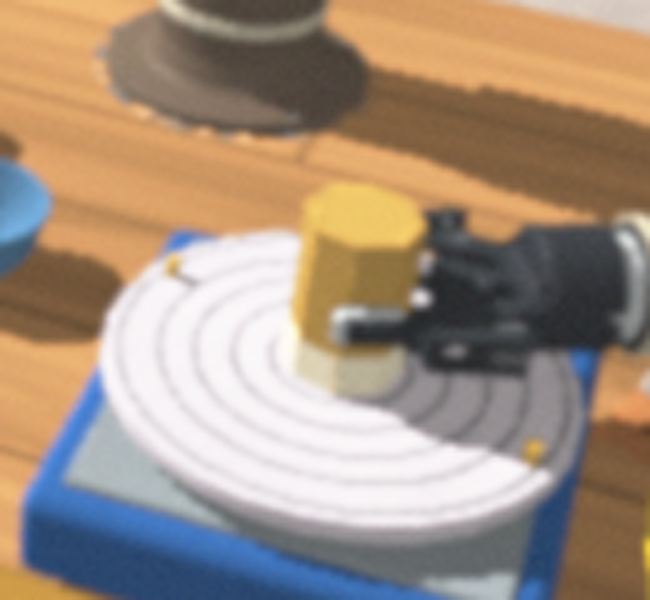

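Contact came at the expected height (about 3 N, the beaker's own weight), and the inner ring shows evenly on both sides of the mouth. Next I'll release it and lift the open fingers straight up.

```bash
python3 - <<'E'
from h import *
jaws.set_gripper(.068,20); jaws.set_gripper(.085); ctrl.hold(.1)
p=ctrl.get_position(); print(ctrl.get_grip_width(),ctrl.get_contact_force(),ctrl.get_time_s())
ctrl.move_l(p+[0,0,.03],rate=.08); print(ctrl.get_contact_force())
ctrl.move_l(p+[0,0,.13],rate=.2)
print(ctrl.get_contact_force(),ctrl.get_time_s(),ctrl.get_q().round(2))
snap('scene','s6');snap('top','t6');snap('wrist','w6')
ims=[cv2.resize(cv2.imread('pics/s6.png')[160:280,340:460],(400,400),interpolation=cv2.INTER_CUBIC),cv2.resize(cv2.imread('pics/t6.png')[115:235,150:270],(400,400),interpolation=cv2.INTER_CUBIC)]
cv2.imwrite('pics/c8.png',np.hstack(ims))
E
```

```text
0.08523843684203507 [ 0.64599494 -0.80973908 -0.69683713] 15.7333
[-0.0807649  -0.09426755 -0.07542784]
[ 0.11615973 -0.6233912  -0.48317372] 16.9083 [-1.13  0.77  0.1   1.82  1.08  1.79 -1.05]
```

View pics/c8.png

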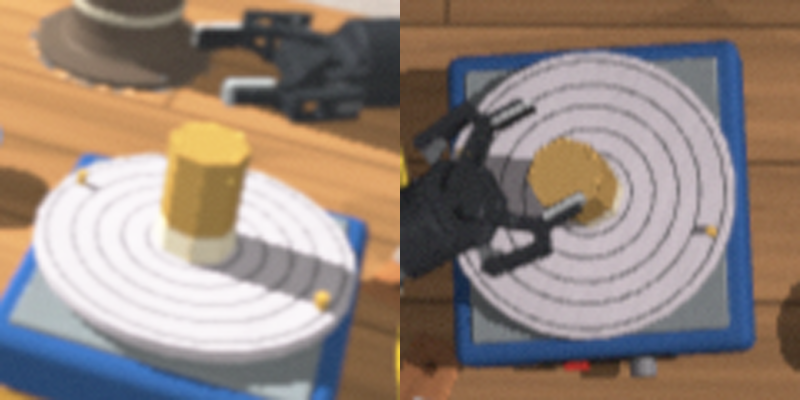

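```bash
cat > chk.py <<'E'
from h import *
import sys
for n in sys.argv[1:]:
    d=dict(np.load(f'pics/{n}.npz'));W=world(d).reshape(-1,3);col=d['pixels'].reshape(-1,3).astype(int)
    m=(np.abs(W[:,2]-.21)<.006)&(np.hypot(W[:,0]-.5,W[:,1]-.225)<.06)&(col[:,0]-col[:,2]>40)
    q=W[m]; c=cv2.minEnclosingCircle(q[:,:2].astype(np.float32)); corr={'t':[.0028,.0004],'s':[-.0024,-.0006]}[n[0]]
    print(n,m.sum(),np.median(q[:,2]),c,'corrected',np.array(c[0])+corr)
E
python3 chk.py t6 s6
```

```text
t6 302 0.21047442817376366 ((0.5012325644493103, 0.22557653486728668), 0.03441533446311951) corrected [0.50403256 0.22597653]
s6 277 0.21031510207637488 ((0.5054237246513367, 0.2271573394536972), 0.034480538219213486) corrected [0.50302372 0.22655734]
```

```bash
cat >> h.py <<'E'
def down(th,sgn=1):
    t=np.radians(th); y=sgn*np.array([-np.sin(t),np.cos(t),0]); x=np.array([0,0,-1.]); z=np.cross(x,y)
    return R.from_matrix(np.stack([x,y,z],1)).as_quat()
def pin(th,z,r=.125):
    t=np.radians(th); return np.array([WC[0]+r*np.cos(t),WC[1]+r*np.sin(t),z])
E
python3 - <<'E'
from h import *
q0=ctrl.get_q()
pr=np.array([.4649+.0028,.106+.0004]);pl=np.array([.5389+.0028,.3449]);
for p in(pr,pl): d=p-WC; print(np.degrees(np.arctan2(d[1],d[0])),np.hypot(*d))
th0=-107
for sg in(1,-1):
  for s in ([0,.4,0,1.6,0,1.1,0],[-.3,.4,0,1.6,0,1.1,1.5],[-.3,.4,0,1.6,0,1.1,-1.5]):
    J=np.array(s)
    o=[]
    for th in (-107,-70,-40,-10):
        J=ik(pin(th,.113),down(th,sg),J)
        if J is None: break
        o.append(J.round(2))
    print(sg,s,o)
E
```

```text
-106.75622005348063 0.125216692178
72.27811905771603 0.1245085137651237
1 [0, 0.4, 0, 1.6, 0, 1.1, 0] [array([-0.31,  0.31, -0.02,  2.07,  0.01,  0.76, -0.63]), array([-0.17,  0.44, -0.15,  1.88,  0.09,  0.84, -0.01]), array([-0.12,  0.53, -0.27,  1.72,  0.17,  0.91,  0.41]), array([-0.13,  0.61, -0.38,  1.6 ,  0.26,  0.98,  0.8 ])]
1 [-0.3, 0.4, 0, 1.6, 0, 1.1, 1.5] [array([-0.76,  0.34,  0.53,  2.09, -0.25,  0.76, -0.37]), array([-0.55,  0.44,  0.35,  1.9 , -0.2 ,  0.83,  0.25]), array([-0.47,  0.52,  0.22,  1.75, -0.14,  0.89,  0.67]), array([-0.45,  0.58,  0.08,  1.63, -0.06,  0.94,  1.05])]
1 [-0.3, 0.4, 0, 1.6, 0, 1.1, -1.5] [array([-0.14,  0.33, -0.22,  2.06,  0.1 ,  0.77, -0.72]), array([-0.02,  0.45, -0.35,  1.87,  0.2 ,  0.85, -0.11]), array([ 0.01,  0.56, -0.45,  1.71,  0.29,  0.94,  0.31]), array([-0.01,  0.65, -0.56,  1.59,  0.39,  1.01,  0.7 ])]
-1 [0, 0.4, 0, 1.6, 0, 1.1, 0] [array([ 0.32,  0.43, -0.8 ,  2.03,  0.41,  0.85,  2.13]), array([ 0.37,  0.6 , -0.89,  1.84,  0.56,  0.98,  2.72])]
-1 [-0.3, 0.4, 0, 1.6, 0, 1.1, 1.5] [array([-0.11,  0.33, -0.25,  2.05,  0.12,  0.77,  2.41]), array([ 0.25,  0.53, -0.71,  1.85,  0.43,  0.92,  2.83])]
-1 [-0.3, 0.4, 0, 1.6, 0, 1.1, -1.5] [array([-1.26,  0.78,  1.4 ,  2.12, -0.9 ,  1.08, -2.83]), array([-1.08,  0.75,  1.19,  1.93, -0.81,  1.05, -2.31]), array([-0.99,  0.75,  1.03,  1.78, -0.74,  1.06, -1.95]), array([-0.95,  0.75,  0.9 ,  1.66, -0.65,  1.06, -1.6 ])]
```

```bash
python3 - <<'E'
from h import *
q0=ctrl.get_q(); p0=ctrl.get_position(); Q0=ctrl.get_tcp_rot()
s=np.array([-.31,.31,-.02,2.07,0,.76,-.63])
ab=ik(pin(-107,.26),down(-107),s); print('ab',ab.round(2))
_,x=ori(WAZ,0)
b=ik(p0-x*.06+[0,0,.07],Q0,q0); print('b',None if b is None else b.round(2))
for start,nm in((q0,'q0'),(b,'b')):
    if start is None: continue
    Q=np.linspace(0,1,21)[:,None]*(ab-start)+start; tp,Ro,pts=fk(Q)
    X=Ro.apply([1,0,0]); best=[]
    for k in range(21):
        S=tp[k]-np.linspace(0,.35,30)[:,None]*X[k]
        d=np.maximum(np.hypot(S[:,0]-WC[0],S[:,1]-WC[1])-.035,S[:,2]-.21).min(); best.append(round(d,3))
    print(nm,best); print(np.c_[tp,pts[5]][::3].round(2))
E
```

```text
ab [-0.31  0.14 -0.02  1.9   0.    1.11 -0.62]
b [-1.34  0.71  0.29  1.75  1.    1.82 -0.88]
q0 [np.float64(0.076), np.float64(0.068), np.float64(0.059), np.float64(0.053), np.float64(0.049), np.float64(0.051), np.float64(0.053), np.float64(0.056), np.float64(0.061), np.float64(0.062), np.float64(0.069), np.float64(0.074), np.float64(0.077), np.float64(0.082), np.float64(0.085), np.float64(0.087), np.float64(0.091), np.float64(0.091), np.float64(0.092), np.float64(0.092), np.float64(0.09)]
[[0.52 0.2  0.29 0.34 0.51 0.29]
 [0.5  0.14 0.26 0.39 0.46 0.34]
 [0.48 0.1  0.24 0.43 0.41 0.39]
 [0.46 0.08 0.22 0.46 0.34 0.44]
 [0.44 0.07 0.21 0.48 0.28 0.49]
 [0.44 0.09 0.22 0.48 0.21 0.54]
 [0.45 0.1  0.24 0.48 0.15 0.58]]
b [np.float64(0.146), np.float64(0.131), np.float64(0.117), np.float64(0.103), np.float64(0.089), np.float64(0.076), np.float64(0.064), np.float64(0.065), np.float64(0.066), np.float64(0.068), np.float64(0.068), np.float64(0.07), np.float64(0.073), np.float64(0.078), np.float64(0.081), np.float64(0.084), np.float64(0.085), np.float64(0.087), np.float64(0.089), np.float64(0.09), np.float64(0.09)]
[[0.49 0.26 0.36 0.31 0.56 0.36]
 [0.49 0.18 0.31 0.37 0.5  0.4 ]
 [0.48 0.13 0.27 0.42 0.44 0.44]
 [0.46 0.11 0.25 0.45 0.37 0.48]
 [0.45 0.1  0.23 0.48 0.29 0.52]
 [0.45 0.1  0.23 0.48 0.22 0.55]
 [0.46 0.1  0.24 0.48 0.15 0.59]]
```

```bash
python3 - <<'E'
from h import *
q0=ctrl.get_q(); p0=ctrl.get_position(); Q0=ctrl.get_tcp_rot()
s=np.array([-.31,.31,-.02,2.07,0,.76,-.63])
for zab in (.26,.36):
 ab=ik(pin(-107,zab),down(-107),s)
 for dz in (.1,.15,.2):
    start=ik(p0+[0,0,dz],Q0,q0)
    if start is None: print(dz,None); continue
    Q=np.linspace(0,1,21)[:,None]*(ab-start)+start; tp,Ro,pts=fk(Q)
    X=Ro.apply([1,0,0]); best=[]
    for k in range(21):
        S=tp[k]-np.linspace(0,.35,30)[:,None]*X[k]
        d=np.maximum(np.hypot(S[:,0]-WC[0],S[:,1]-WC[1])-.035,S[:,2]-.21).min(); best.append(float(round(d,3)))
    print(zab,dz,start.round(2),ab.round(2),min(best),tp[:,2].min())
E
```

```text
0.26 0.1 [-1.21  0.62  0.21  1.81  1.1   1.82 -0.87] [-0.31  0.14 -0.02  1.9   0.    1.11 -0.62] 0.088 0.23439987878750435
0.26 0.15 [-1.28  0.56  0.32  1.79  1.11  1.82 -0.76] [-0.31  0.14 -0.02  1.9   0.    1.11 -0.62] 0.09 0.24315830258967153
0.26 0.2 [-1.37  0.51  0.43  1.75  1.13  1.82 -0.66] [-0.31  0.14 -0.02  1.9   0.    1.11 -0.62] 0.09 0.25011566273252095
0.36 0.1 [-1.21  0.62  0.21  1.81  1.1   1.82 -0.87] [-0.31  0.07 -0.01  1.74  0.    1.33 -0.62] 0.109 0.3021833917073642
0.36 0.15 [-1.28  0.56  0.32  1.79  1.11  1.82 -0.76] [-0.31  0.07 -0.01  1.74  0.    1.33 -0.62] 0.114 0.316181184616277
0.36 0.2 [-1.37  0.51  0.43  1.75  1.13  1.82 -0.66] [-0.31  0.07 -0.01  1.74  0.    1.33 -0.62] 0.119 0.3280990520149625
```

```bash
python3 - <<'E'
from h import *
p0=ctrl.get_position(); q0=ctrl.get_q()
s=np.array([-.31,.31,-.02,2.07,0,.76,-.63])
up=ik(p0+[0,0,.1],ctrl.get_tcp_rot(),q0); ab=ik(pin(-107,.36),down(-107),s)
ctrl.move_l(p0+[0,0,.1],rate=.2); jaws.set_gripper(.034)
ctrl.move_j(ab); print(ctrl.get_time_s(),ctrl.get_position()-pin(-107,.36))
ctrl.move_l(pin(-102,.26),rate=.15,frame=down(-102)); 
print((R.from_quat(ctrl.get_tcp_rot()).inv()*R.from_quat(down(-102))).as_rotvec(degrees=True),ctrl.get_position()-pin(-102,.26),ctrl.get_time_s())
ctrl.move_l(pin(-106.8,.20),rate=.15,frame=down(-106.8)); ctrl.hold(.2)
snap('wrist','w7');snap('top','t7'); print(ctrl.get_contact_force(),ctrl.get_grip_width())
E
```

```text
19.3333 [-0.00073714  0.00013861 -0.00099228]
[0.05305243 0.00984684 0.00494589] [0.00017864 0.00061503 0.00022425] 20.15
[ 1.28712055 -0.42099828  0.10873654] 0.03401719873948709
```

View pics/w7.png

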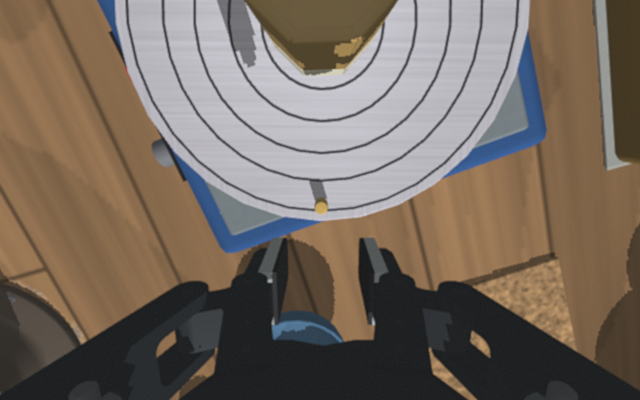

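Wrist view: the pin is at (321,207), laterally midway between the open fingers (mean column about 322). The beaker stands inside the smallest ring. I'll check the pin position from this view.

```bash
python3 - <<'E'
from h import *
d=dict(np.load('pics/w7.npz'));K=d['K'];Rm=cv2.Rodrigues(d['rvec'].astype(float))[0];t=d['tvec'].reshape(3);c=-Rm.T@t
def pix(u,v,z):
    r=np.array([(u-K[0,2])/K[0,0],(v-K[1,2])/K[1,1],1])@Rm; return c+r*(z-c[2])/r[2]
P=pix(321,206.5,.119);print('pin',P,'expected',pin(-106.8,.119),'tcp',ctrl.get_position())
# wheel edge + ring fit with wrist: outer head edge points from depth
W=world(d);p=W.reshape(-1,3);m=(np.abs(p[:,2]-.105)<.004)&(np.hypot(p[:,0]-.5038,p[:,1]-.226)<.15);q=p[m];print(np.median(q[:,2]))
th=np.arctan2(q[:,1]-.226,q[:,0]-.5038);rr=np.hypot(q[:,1]-.226,q[:,0]-.5038);E=[]
for a in np.radians(np.arange(-150,-60,3)):
    s=np.abs(th-a)<.026
    if s.sum()>20: E.append(q[s][np.argmax(rr[s])][:2])
E=np.array(E);print(len(E),(np.hypot(*(E-WC).T)).round(4))
r=least_squares(lambda x:np.hypot(E[:,0]-x[0],E[:,1]-x[1])-.140,[.5,.225]);print('centre fit',r.x)
E
```

```text
pin [0.46788237 0.10702983 0.119     ] expected [0.46767103 0.10663506 0.119     ] tcp [0.46816045 0.10670866 0.2007212 ]
0.10505178018024475
30 [0.1392 0.1393 0.1391 0.1388 0.1387 0.1391 0.1394 0.1391 0.139  0.1391
 0.1397 0.1395 0.1391 0.139  0.1395 0.1395 0.1393 0.1389 0.1399 0.1403
 0.1396 0.1394 0.1397 0.1401 0.1396 0.1394 0.1398 0.1403 0.14   0.1395]
centre fit [0.50460351 0.22671593]
```

```bash
python3 - <<'E'
from h import *
ctrl.move_l(pin(-106.8,.108),rate=.08); print(ctrl.get_position()[2],ctrl.get_contact_force(),ctrl.get_time_s())
end=-11.0; N=12
for th in np.linspace(-106.8,end,N+1)[1:]:
    ctrl.move_l(pin(th,.108),rate=.06,frame=down(th)); f=ctrl.get_contact_force(); t=np.radians(th)
    print(round(th,1),f.round(1),'tang',round(-f[0]*np.sin(t)+f[1]*np.cos(t),2))
    if np.linalg.norm(f)>25: print('STOP');break
print(ctrl.get_time_s())
th-=4.5
ctrl.move_l(pin(th,.108),rate=.05,frame=down(th)); ctrl.hold(.2); print(ctrl.get_contact_force())
ctrl.move_l(pin(th,.17),rate=.1); ctrl.move_l(pin(th,.22),rate=.15)
print(ctrl.get_time_s()); snap('wrist','w8');snap('top','t8');snap('scene','s8')
E
python3 chk.py s8
```

```text
0.10843556564311957 [0.74580837 0.68792999 0.09871322] 22.3083
-98.8 [-0.4  0.4 -0.2] tang -0.48
-90.8 [-0.1 -0.9 -0.4] tang -0.04
-82.8 [0.1 0.6 0.4] tang 0.18
-74.9 [-0.8  0.  -0.3] tang -0.72
-66.9 [ 0.5 -0.1 -0. ] tang 0.45
-58.9 [0.  0.5 0.5] tang 0.31
-50.9 [0.2 0.2 0.1] tang 0.27
-42.9 [0.1 0.1 0.9] tang 0.15
-35.0 [0.7 0.2 0.3] tang 0.53
-27.0 [-0.8  0.1 -0.1] tang -0.34
-19.0 [ 0.4 -0.4  0.6] tang -0.27
-11.0 [-0.7 -0.1  0.9] tang -0.23
27.6083
[-0.90666257 -0.11646263 -0.68313346]
29.4083
s8 158 0.21044002028816522 ((0.5055341124534607, 0.2257327437400818), 0.0348585844039917) corrected [0.50313411 0.22513274]
```

View pics/w8.png

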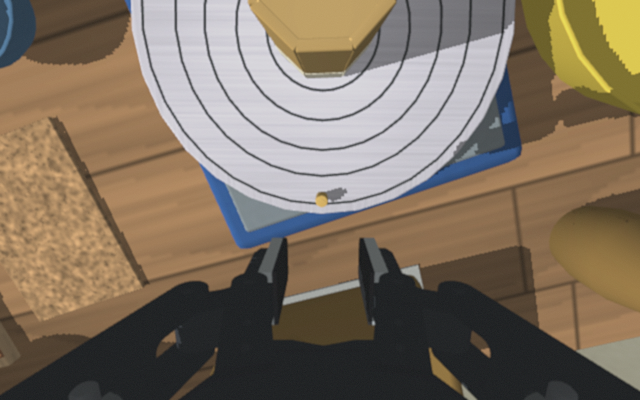

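View pics/s8.png

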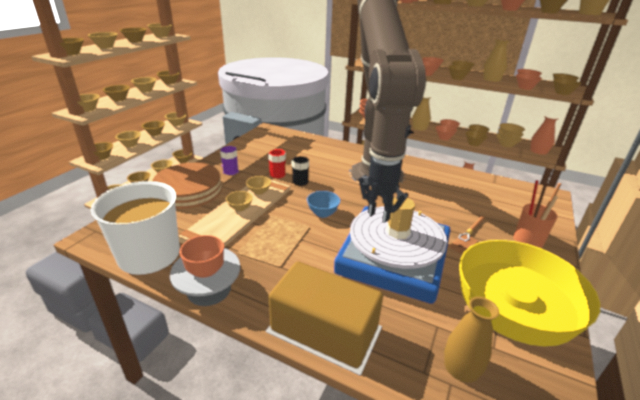

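The pin moved along with the fingers: it's again centred between them at (321,200), which means about 91° of turn. I'll retreat now and check with the view clear.

```bash
python3 - <<'E'
from h import *
p=ctrl.get_position(); ctrl.move_l(p+[0,0,.14],rate=.2)
q=ctrl.get_q(); a=q.copy(); a[0]+=1.1
print(path(q,a,5)[0].round(2)); ctrl.move_j(a); ctrl.hold(.3)
print(ctrl.get_time_s(),ctrl.get_qvel().round(3)); snap('top','t9');snap('scene','s9')
ims=[cv2.resize(cv2.imread('pics/s9.png')[160:280,340:460],(400,400),interpolation=cv2.INTER_CUBIC),cv2.resize(cv2.imread('pics/t9.png')[115:235,150:270],(400,400),interpolation=cv2.INTER_CUBIC)]
cv2.imwrite('pics/c9.png',np.hstack(ims))
d=dict(np.load('pics/t9.npz'));p=world(d).reshape(-1,3)
for x,y in((.5197,-.336),(.413,-.344),(.3824,-.0727)):
    q=p[(np.hypot(p[:,0]-x,p[:,1]-y)<.08)&(p[:,2]>.045)&(p[:,2]<.085)];print(cv2.minEnclosingCircle(q[:,:2].astype(np.float32)))
E
python3 chk.py t9 s9
```

```text
[[ 0.62  0.19  0.36]
 [ 0.65  0.02  0.36]
 [ 0.63 -0.16  0.36]
 [ 0.56 -0.33  0.36]
 [ 0.45 -0.47  0.36]]
33.125 [ 0.002 -0.     0.001 -0.001  0.001  0.001  0.   ]
((0.5195991396903992, -0.336691290140152), 0.04677492752671242)
((0.419692724943161, -0.3441254794597626), 0.0731387585401535)
((0.3818506598472595, -0.07333556562662125), 0.059768013656139374)
t9 350 0.20998445966663135 ((0.5010862350463867, 0.22763754427433014), 0.034756436944007874) corrected [0.50388624 0.22803754]
s9 278 0.2102627502427504 ((0.5054788589477539, 0.22711323201656342), 0.03402354195713997) corrected [0.50307886 0.22651323]
```

View pics/c9.png

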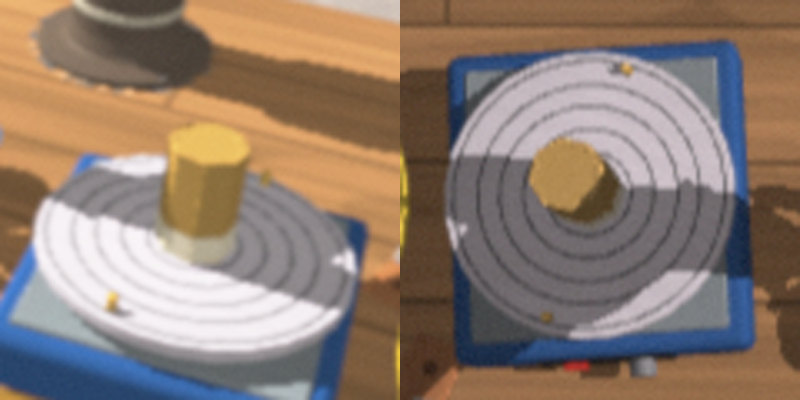

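View pics/t9.png

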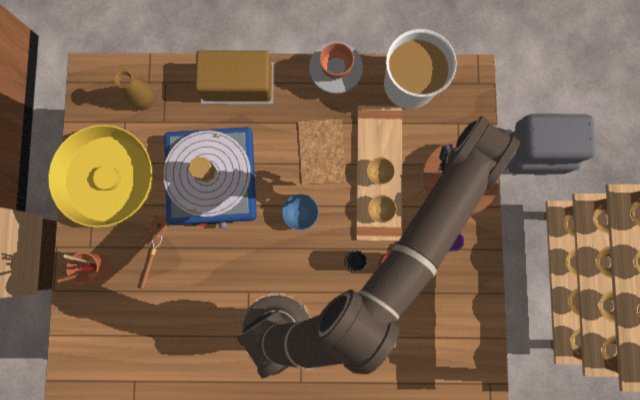

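```bash
python3 - <<'E'
from h import *
print(ctrl.get_contact_force(),ctrl.get_qvel().round(4),ctrl.get_time_s()); print(workorder.hand_in())
E
```

```text
[-0.48421034  0.39085044 -0.08487135] [ 0.0028 -0.0013 -0.0012  0.0006  0.0004 -0.0002  0.0006] 33.225
the job is handed in; nothing more can be done
None
```

The beaker is standing rim down in the middle of the wheel head, inside the smallest ring, and the job was handed in at 33 s of the 72 s allowed.

**What I did:** I gripped the beaker on two flats from the side (30 N), lifted it and turned it over. I lowered it in 0.5 mm steps until about 3 N of contact, opened the jaws and raised them straight up. I then turned the head about 90° anticlockwise by the right-hand bat pin and moved the arm clear.

**Last checks:**
- **Centring:** the two cameras put the beaker's foot at (0.504, 0.228) and (0.503, 0.2265) m. The wheel centre is about (0.504, 0.226) m, so it is 1–2 mm off at most, about as exact as the cameras are.
- **Turn:** the pins have moved through roughly 90° in the pictures.
- **Bowls:** bowl_a and the water bowl are within 1 mm of where they started. My numeric check on bowl_b picked up points from its neighbour, so I only know by eye that it stands as before.
- **At rest:** the arm was still and touching nothing at hand-in.

**Disagreements:** the top and scene cameras differed by about 5 mm in x. I corrected each one against the beaker while it was held at a known pose, and the wrist camera later agreed to within 1 mm. The force readings during the turn were all noise (under 1 N), because I took them after each short step. The pictures, not the force, show that the head turned.

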